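# Put the mixed-up lids back on their own jars

### The arm

A 6-joint arm with a two-finger parallel gripper is mounted at the origin on a cart in front of the work surface, level with it; the furniture and walls round the work are solid. World frame = base frame: x ahead of the robot, y to its left, z up, the work surface at z = 0. Lengths are in m, angles in rad, forces in N, time in s.
With the tool pointing down it reaches from about 0.3 to 0.85 m from the base axis. Payload 5.4 kg.
Tool frame: the origin (TCP) lies midway between the tips of the shut fingers; the grasp point (between the pads) lies robot.grip_depth behind it (robot.grip_depth is the distance from the TCP to the grasp point, in m); z points along the fingers, y is the line along which they close (so a half turn about z gives the same grasp; the last joint's range is limited). The gripper opens to 85 mm and grips with 20 to 120 N. Pads are 22 mm wide; open, the fingers measure 114 mm over their backs; the gripper's body (76 mm by 85 mm) begins 54 mm behind the grasp point. The pads swing forward as they close: fully open they stand 13 mm farther back than shut.
Start: joints at [-1.529, 0.158, 1.597, -0, 1.386, -0.21], TCP at [0.143, -0.557, 0.231] pointing down, gripper open.
Joint ranges: [-2.91, 2.91], [-0.94, 2.29], [0.18, 2.7], [-1.29, 4.43], [0.17, 2.64], [-3, 3]. Speed limits (rad/s): [2.57, 2.57, 3.14, 3.14, 3.14, 3.14].

### API

Orientations are given as [roll, pitch, yaw] about the fixed x, y, z axes, in that order (R = Rz(yaw) Ry(pitch) Rx(roll)).
In Python, from workcell import robot gives the robot as it stands. The module is installed in compiled form; this text tells all that it offers.
- The arm moves only by the shell command python3 -m creep 'ROWS' [FORCE]. ROWS is JSON, one flat list of numbers, 7 for each row, row after row: the closure, from -1 (fully open) to 1 (shut), then the shift along the world's x, y, z in cm, then the turn, a rotation vector about the world's x, y, z in degrees. A call has 1 to 10 rows; each row is the pose to reach, as a shift and turn from the pose commanded when the call began; what a row does not reach only later rows make up. A row lasts 1/8 s, in which the tool goes at most 62.5 mm and 10.7 degrees, less where a joint would pass 70% of its speed; a pose out of reach is approached as far as the arm can. A call with a gripper value outside its range is refused whole. The fingers move at their own pace and stop on an object; FORCE is the grip in N (left out, the last holds). Time passes only in rows, so rows that repeat a pose let the fingers close. It gives the time, the measured TCP pose, the force, the opening and the grip force at its end, in the units of the state.
- robot.read_state(): the state, without advancing time (a new reading comes with each control period).
- robot.camera(name): name is "scene" or "top" or "wrist"; returns the picture (384x512x3 uint8, blue, green, red); there is no depth.
- robot.camera_info(name): a dict with "fov_y" (degrees; the focal length in pixels is half the picture's height over the tangent of half this angle, whatever the lens; pixels are square), "cx", "cy" (the principal point, pixels), "xyz" and "attitude" of the camera in the world; the wrist camera has in their place "mount" (4x4, takes a point from camera to tool coordinates, whose origin is the TCP and whose axes are the flange's). Camera axes: x right, y up, looking along -z (the intrinsics and any distortion apply to the point x, -y, -z); pixel columns grow to the right and rows downward; lengths in m; the calibration is good to about 2 mm. A picture is of the moment at which its call begins: read the wrist's pose just before it. camera_info takes no time and is no camera call.
- robot.sign_off(): hands the job in; it is judged then, once.
The state is a dict: "clock": time; "joint_positions": joint angles; "joint_vel": joint speeds; "effort": joint torques, N m; "eef_pos": TCP position; "eef_rot": TCP orientation; "contact_force": force on the tool from outside, world axes, zero at the start; "ft_torque": the same for the moment, N m; "gripper_width": finger opening in m; "grip_force": force on a finger pad.
Only numpy, scipy, OpenCV 4.12 (cv2) and the standard library are available. Lean on these libraries where they do the work, as an engineer would, in place of code of your own. Each camera call takes 0.05 s, during which the arm holds its last target. There are 200 camera calls.

### The job

The three biscuit-fired jars came out of the kiln with their lids mixed up: put each lid back on the pot whose mouth it fits, so that it drops fully home and lies flat on the rim. Use the clean plaster bat as the free place to stand a lid while you swap - the bench is gritty, so no lid may touch it - and lower the lids gently, never dropping or tipping them. Leave the pots, the bat, the water cup and the wooden stamp where they stand.

Things in the scene. Friction and masses are not known exactly. Their poses are not given: they have to be found in the camera images.
- lid_round_mid (a point): Round lid, plate 96 mm across, round knob 26 mm across. Flange below 69 mm across. Fits turned any way. Loose, 0.13 kg, biscuit clay. Point at its middle, half-way up its 46 mm: flange 9 mm deep, then plate 7 mm (top 7 mm below this point), then grip 30 mm tall. Starts flange down on the rim of the oblong pot, 9 mm proud as it does not go in.
- lid_square_mid (a point): Square lid, plate 96 x 96 mm, square knob 24 x 24 mm in line with its sides. Flange below 69 x 69 mm. Fits at any quarter turn. Loose, 0.13 kg, biscuit clay. Point at its middle, half-way up its 46 mm: flange 9 mm deep, then plate 7 mm (top 7 mm below this point), then grip 30 mm tall. Starts flange down on the rim of the round pot, 9 mm proud as it does not go in.
- lid_oblong_mid (a point): Oblong lid, plate 118 (x) x 72 (y) mm, upright tab handle 44 (x) x 15 (y) mm. Flange below 91 x 45 mm. Fits either way round. Loose, 0.13 kg, biscuit clay. Point at its middle, half-way up its 46 mm: flange 9 mm deep, then plate 7 mm (top 7 mm below this point), then grip 30 mm tall. Starts flange down on the rim of the square pot, 9 mm proud as it does not go in.
- pot_round: Round pot, a small loop ear at each end of its x axis (127 mm over them), 92 mm across, mouth 78 mm, 68 mm high, 7 mm walls, biscuit clay, loose, 0.55 kg. Origin at the centre of its underside, z up, x, y along its sides. With its own lid home (plate flat on the rim, flange in the mouth, 4.5 mm play all round) the lid's middle is 82 mm above this origin; 91 mm if the flange is not in.
- pot_square: Square pot, 92 x 92 mm, mouth 78 x 78 mm, 68 mm high, 7 mm walls, biscuit clay, loose, 0.55 kg. Origin at the centre of its underside, z up, x, y along its sides. With its own lid home (plate flat on the rim, flange in the mouth, 4.5 mm play all round) the lid's middle is 82 mm above this origin; 91 mm if the flange is not in.
- pot_oblong: Oblong pot, a small lug at each end, 114 (x) x 68 (y) mm, mouth 100 x 54 mm, 68 mm high, 7 mm walls, biscuit clay, loose, 0.55 kg. Origin at the centre of its underside, z up, x, y along its sides. With its own lid home (plate flat on the rim, flange in the mouth, 4.5 mm play all round) the lid's middle is 82 mm above this origin; 91 mm if the flange is not in.
- bat: Clean plaster bat: a plain pale disc 204 mm across and 15 mm thick lying on the bench, loose, 0.48 kg, empty at the start. Origin at the centre of its underside. A lid standing on it has its middle point 38 mm above the bat's origin.
- cup: White water cup, 69 mm across, 64 mm high, standing on the bench near the work; not part of the job. Origin at the centre of its underside.
- press_stamp: Small brown turned wooden stamp, 26 mm across, 54 mm high, standing on the bench near the work; not part of the job. Origin at the centre of its underside.

How it is judged:
By the outcome, as a careful person would: the job done as asked, in the order asked, and still so for the second after the job is handed in, with the robot touching nothing.
It also fails if it takes over 102 s, if anything falls off the work surface, if the arm or the gripper's body presses on something with over 40 N, if the wrist force passes 120 N, or if a joint passes its speed limit or range.

## Working session

There is one attempt and no reset: what is moved stays moved. The work goes in short steps, Python scripts to look and compute and a shell command to move; the robot and the scene stay as the last step left them, time stands still between calls to the robot, and variables do not carry over. Pictures are saved under pics/ and viewed, at most 17 in all, crops included, and the job is handed in when it is done.

```bash
mkdir -p pics; python3 - <<'E'
from workcell import robot
import cv2
s=robot.read_state();print({k:s[k] for k in("clock","eef_pos","eef_rot","gripper_width")},robot.grip_depth)
for n in("top","scene","wrist"):
    print(n,robot.camera_info(n)); cv2.imwrite(f"pics/{n}0.png",robot.camera(n))
E
```

```text
{'clock': 0.0, 'eef_pos': array([ 0.14323431, -0.55627266,  0.23032401]), 'eef_rot': array([-3.13979893e+00, -4.11968112e-04,  2.51836639e-01]), 'gripper_width': 0.0848821629007618} 0.0187
top {'fov_y': 45.98822038816706, 'cx': 251.8930320388782, 'cy': 188.53092166097625, 'xyz': array([0.43285312, 0.01004988, 1.35279834]), 'attitude': array([ 0.09754909, -0.00495116, -1.59110739])}
scene {'fov_y': 53.409045365591126, 'cx': 256.16028119746176, 'cy': 186.86053035866524, 'xyz': array([0.10239253, 0.70200283, 0.53702191]), 'attitude': array([ 1.05641562, -0.00656483, -2.51981249])}
wrist {'fov_y': 65.4419607740385, 'cx': 256.2599902155861, 'cy': 192.9070895750352, 'mount': array([[-9.70007863e-04,  9.64992185e-01,  2.62276843e-01,
         6.57204928e-02],
       [ 9.99999227e-01,  7.31947269e-04,  1.00536409e-03,
         2.14412815e-05],
       [ 7.78195667e-04,  2.62277616e-01, -9.64992148e-01,
        -1.42505712e-01],
       [ 0.00000000e+00,  0.00000000e+00,  0.00000000e+00,
         1.00000000e+00]])}
```

View pics/top0.png

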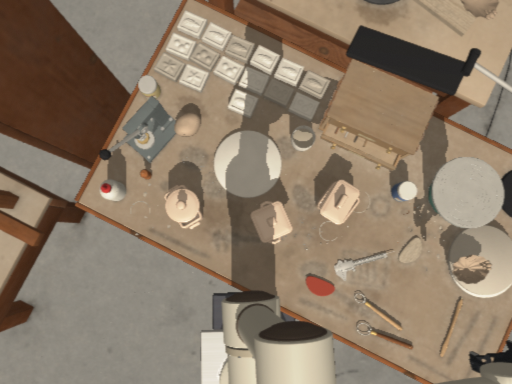

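View pics/scene0.png

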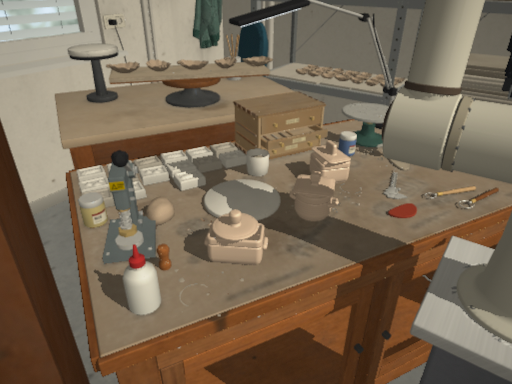

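Top view: the bat is at (248,163), the round lid on the oblong pot at (183,205), the square lid on the round pot at (270,222), and the oblong lid on the square pot at (340,200). The cup is at (303,137) and the stamp at (146,173). The scene view agrees with this.

```bash
cat > h.py <<'E'
from workcell import robot
import numpy as np, cv2
from scipy.spatial.transform import Rotation as Ro
def cam(n,s=None):
    i=robot.camera_info(n); f=192/np.tan(np.radians(i["fov_y"]/2))
    if n=="wrist":
        T=np.eye(4);T[:3,:3]=Ro.from_euler("xyz",s["eef_rot"]).as_matrix();T[:3,3]=s["eef_pos"]
        T=T@i["mount"];return T[:3,:3],T[:3,3],f,i["cx"],i["cy"]
    return Ro.from_euler("xyz",i["attitude"]).as_matrix(),i["xyz"],f,i["cx"],i["cy"]
def onz(c,p,z):
    R,t,f,cx,cy=c; p=np.atleast_2d(p).astype(float)
    d=np.c_[(p[:,0]-cx)/f,-(p[:,1]-cy)/f,-np.ones(len(p))]@R.T
    return t+d*((z-t[2])/d[:,2])[:,None]
E
python3 - <<'E'
from h import *
t=cv2.imread("pics/top0.png")
c=[cv2.resize(t[y-32:y+33,x-32:x+33],(390,390),interpolation=cv2.INTER_CUBIC) for x,y in((183,205),(270,222),(340,200))]
cv2.imwrite("pics/c0.png",cv2.resize(np.hstack(c),(798,266)))
k=cam("top")
for n,p,z in(("rl",(183,199),.1),("sl",(266,219),.1),("ol",(343,193),.1),("bat",(248,163),.015),("cup",(303,137),.03),("stamp",(146,173),.05)):print(n,onz(k,p,z).round(3))
E
```

```text
rl [[0.53  0.193 0.1  ]]
sl [[ 0.47  -0.036  0.1  ]]
ol [[ 0.538 -0.252  0.1  ]]
bat [[0.64  0.011 0.015]]
cup [[ 0.713 -0.154  0.03 ]]
stamp [[0.612 0.307 0.05 ]]
```

View pics/c0.png

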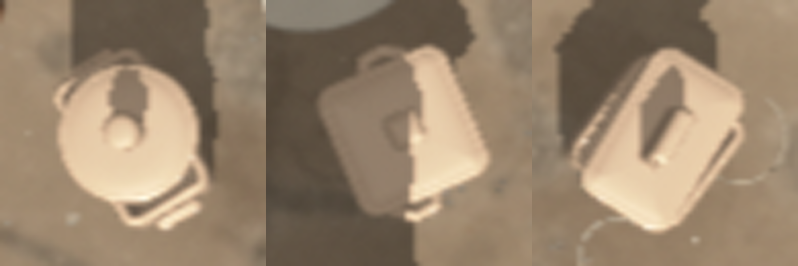

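The crops show round lid centre ≈ (181,205), square plate centre ≈ (271,222), and oblong plate centre ≈ (340,202) with its tab at yaw ≈ -34°. I'm going to hover over the oblong lid first.

```bash
python3 -m creep '[-1,5,4,2,0,0,-6, -1,10,8,2,0,0,-12, -1,15,12,2,0,0,-18, -1,20,16,2,0,0,-24, -1,25,21,2,0,0,-30, -1,30,25,2,0,0,-36, -1,34,29,2,0,0,-42, -1,37,31.5,2,0,0,-48, -1,37,31.5,2,0,0,-48, -1,37,31.5,2,0,0,-48]' 40; python3 - <<'E'
from h import *
s=robot.read_state();np.save("s1.npy",s,allow_pickle=True);cv2.imwrite("pics/w1.png",robot.camera("wrist"));print(s["eef_pos"],s["eef_rot"],s["contact_force"])
E
```

```text
clock: 1.4
eef_pos: [0.5129, -0.2418, 0.2509]
eef_rot: [3.141, 0.001, -0.585]
contact_force: [-0.8, 0.2, -0.3]
gripper_width: 0.0853
grip_force: 0.0
[ 0.51291366 -0.24184663  0.25087967] [ 3.14115988e+00  8.61405886e-04 -5.85063283e-01] [-0.78095577  0.21812749 -0.30816233]
```

View pics/w1.png

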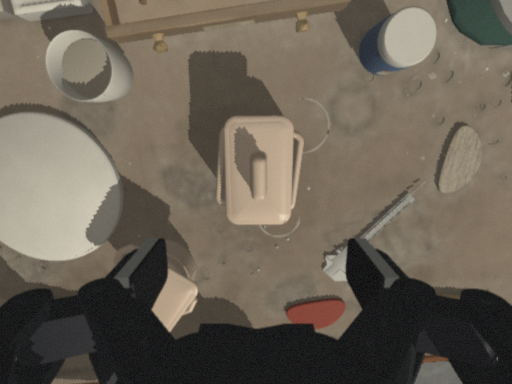

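The wrist view shows the oblong plate with corners about (227,117), (292,117), (293,223) and (228,223). Its tab top is around (259,175), running rows 152–198. The square pot's rim sticks out on both sides.

```bash
python3 - <<'E'
from h import *
s=np.load("s1.npy",allow_pickle=True).item();k=cam("wrist",s)
c=onz(k,[(227,117),(292,117),(293,223),(228,223)],.084);print(c.mean(0).round(4))
for a,b in((0,3),(1,2)):d=c[a]-c[b];print(np.degrees(np.arctan2(d[1],d[0])),np.hypot(*d[:2]))
t=onz(k,[(259.5,152),(259.5,180)],.114);print(t.round(4))
im=cv2.imread("pics/w1.png");print(im[170,260],im[150,240],im[250,250],im[200,60])
r=onz(k,[(222,136),(218,205),(302,135),(293,210)],.068);print(r.round(4))
E
```

```text
[ 0.5137 -0.2475  0.084 ]
-34.496555454237445 0.11337715377672411
-31.216125459088037 0.11347780091854134
[[ 0.5355 -0.2608  0.114 ]
 [ 0.5131 -0.2461  0.114 ]]
[141 167 189] [ 85 100 110] [ 88 100 109] [172 189 195]
[[ 0.5667 -0.2339  0.068 ]
 [ 0.5059 -0.1852  0.068 ]
 [ 0.5202 -0.3059  0.068 ]
 [ 0.4535 -0.2533  0.068 ]]
```

```bash
python3 -m creep '[-1,0.1,-0.55,-5,0,0,0.5, -1,0.1,-0.55,-10,0,0,0.5, -1,0.1,-0.55,-14,0,0,0.5, -1,0.1,-0.55,-16.1,0,0,0.5, 0.2,0.1,-0.55,-16.1,0,0,0.5, 1,0.1,-0.55,-16.1,0,0,0.5, 1,0.1,-0.55,-16.1,0,0,0.5, 1,0.1,-0.55,-16.1,0,0,0.5, 1,0.1,-0.55,-16.1,0,0,0.5, 1,0.1,-0.55,-16.1,0,0,0.5]' 40
```

```text
clock: 2.7
eef_pos: [0.5149, -0.2479, 0.0916]
eef_rot: [3.141, -0.002, -0.577]
contact_force: [-1.2, 0.3, 6.2]
gripper_width: 0.014
grip_force: 41.0
```

```bash
python3 -m creep '[1,0,0,1,0,0,0, 1,0,0,4,0,0,0, 1,0,0,8,0,0,0, 1,0,0,11,0,0,0, 1,2,4,11,0,0,0, 1,4.5,9,11,0,0,0, 1,7,14,11,0,0,0, 1,9.5,19,11,0,0,0, 1,12,24,11,0,0,0, 1,12.5,25.8,11,0,0,0]' 40; python3 - <<'E'
from h import *
s=robot.read_state();cv2.imwrite("pics/w2.png",robot.camera("wrist"));t=robot.camera("top");np.save("s2.npy",s,allow_pickle=True);
print(s["eef_pos"],s["eef_rot"],s["contact_force"],s["gripper_width"])
a=cv2.imread("pics/w2.png")
cv2.imwrite("pics/c2.png",np.hstack([cv2.resize(a,(480,360)),cv2.resize(t[150:270,290:390],(300,360),interpolation=cv2.INTER_CUBIC)]))
E
```

```text
clock: 3.95
eef_pos: [0.6397, 0.0138, 0.2001]
eef_rot: [-3.141, 0.001, -0.574]
contact_force: [0.5, -0.9, -0.7]
gripper_width: 0.0139
grip_force: 40.1
[0.63967644 0.01377104 0.20009964] [-3.14121544e+00  7.54925215e-04 -5.73867530e-01] [ 0.49537715 -0.85494441 -0.71657988] 0.013914119742075135
```

View pics/c2.png

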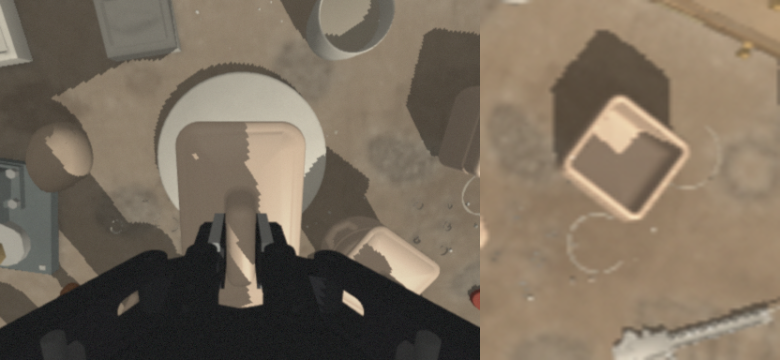

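The lid hangs level over the middle of the bat. The square pot is open, with rim corners in the top view at about (336,182), (360,201), (341,223) and (318,203).

```bash
python3 -m creep '[1,0,-0.2,-4,0,0,0, 1,0,-0.2,-8,0,0,0, 1,0,-0.2,-11,0,0,0, 1,0,-0.2,-13.5,0,0,0, 1,0,-0.2,-15,0,0,0, 1,0,-0.2,-15.6,0,0,0, 1,0,-0.2,-15.9,0,0,0, 1,0,-0.2,-15.9,0,0,0]' 40;  python3 - <<'E'
from h import *
c=onz(cam("top"),[(336,181.7),(360,200.7),(341,223.3),(318.3,203.3)],.068);print(c.mean(0).round(4),c.round(3))
for a,b in((0,1),(3,2),(3,0),(2,1)):d=c[b]-c[a];print(np.degrees(np.arctan2(d[1],d[0])),np.hypot(*d[:2]))
E
```

```text
clock: 5.05
eef_pos: [0.6398, 0.0084, 0.0421]
eef_rot: [-3.141, -0.001, -0.577]
contact_force: [-0.6, 0.9, -0.5]
gripper_width: 0.0138
grip_force: 40.1
[ 0.5144 -0.2456  0.068 ] [[ 0.573 -0.24   0.068]
 [ 0.517 -0.306  0.068]
 [ 0.454 -0.249  0.068]
 [ 0.512 -0.187  0.068]]
-130.066031158063 0.08667991283948058
-132.92022198649414 0.08523366295787223
-40.952683012784284 0.08054607860253898
-41.95652719439715 0.0848267668554652
```

```bash
python3 -m creep '[1,0,0,-0.2,0,0,0, 1,0,0,-0.3,0,0,0]'; python3 -m creep '[1,0,0,-0.1,0,0,0, 1,0,0,-0.1,0,0,0]'
```

```text
clock: 5.3
eef_pos: [0.6395, 0.0087, 0.0386]
eef_rot: [-3.141, -0.001, -0.577]
contact_force: [0.8, -0.3, -0.8]
gripper_width: 0.014
grip_force: 40.1
clock: 5.55
eef_pos: [0.6395, 0.0088, 0.0384]
eef_rot: [-3.141, -0.0, -0.577]
contact_force: [-2.2, 1.4, 4.2]
gripper_width: 0.0144
grip_force: 40.9
```

Contact is felt, so I'll release, rise, and go hover over the square lid.

```bash
python3 -m creep '[0.3,0,0,0,0,0,0, -1,0,0,0.1,0,0,0, -1,0,0,0.3,0,0,0, -1,0,0,3,0,0,0, -1,0,0,9,0,0,10, -1,0,0,15,0,0,20, -1,-4,-1,20,0,0,30, -1,-10,-2.5,21,0,0,40, -1,-15,-4,21,0,0,50, -1,-17.5,-4.5,21,0,0,60]' 40; python3 -m creep '[-1,0,0,0,0,0,0]';python3 - <<'E'
from h import *
s=robot.read_state();np.save("s3.npy",s,allow_pickle=True);cv2.imwrite("pics/w3.png",robot.camera("wrist"));print(s["eef_pos"],s["eef_rot"])
E
```

```text
clock: 6.8
eef_pos: [0.4623, -0.0367, 0.2476]
eef_rot: [3.141, -0.0, 0.475]
contact_force: [0.6, -0.3, -0.2]
gripper_width: 0.0856
grip_force: 0.0
clock: 6.92
eef_pos: [0.4635, -0.0366, 0.2476]
eef_rot: [3.141, -0.001, 0.467]
contact_force: [0.5, -0.9, 0.7]
gripper_width: 0.0854
grip_force: 0.0
[ 0.46348067 -0.03656798  0.24761661] [ 3.14088499e+00 -7.82712890e-04  4.67231992e-01]
```

View pics/w3.png

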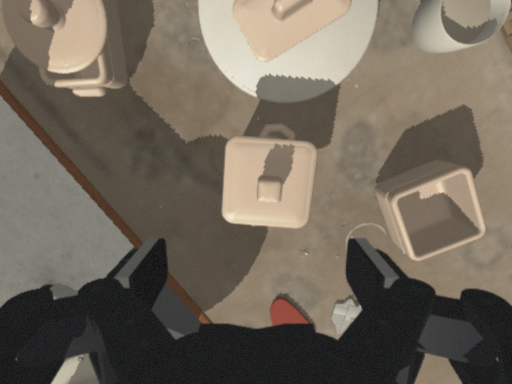

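The square plate's edges span about (224..316, 137..228), the square pot's rim corners are near (379,196), (467,165), (484,231) and (415,258), and the oblong lid lies flat on the bat.

```bash
cat >> h.py <<'E'
def quad(c):
    print("centre",c.mean(0).round(4))
    for a,b in((0,1),(3,2),(0,3),(1,2)):d=c[b]-c[a];print(round(np.degrees(np.arctan2(d[1],d[0])),1),round(np.hypot(*d[:2]),4))
def maskq(im,k,seed,z,lo=12):
    pass
E
python3 - <<'E'
from h import *
s=np.load("s3.npy",allow_pickle=True).item();k=cam("wrist",s)
quad(onz(k,[(226,136.5),(317,140),(309,228.5),(221.5,221.5)],.084))
quad(onz(k,[(378,195),(469,163),(485,232),(415,259)],.068))
print("knob",onz(k,[(269,183)],.114), "px z84")
im=cv2.imread("pics/w3.png")
g=cv2.Canny(cv2.GaussianBlur(im,(3,3),0),40,100)[120:240,205:330]
l=cv2.HoughLinesP(g,1,np.pi/360,25,minLineLength=35,maxLineGap=6)
for q in l[:,0]:
    q=q+[205,120,205,120]; c=onz(k,q.reshape(2,2),.084);d=c[1]-c[0];print(q,round(np.degrees(np.arctan2(d[1],d[0])),1))
E
```

```text
centre [ 0.463  -0.0508  0.084 ]
-65.5 0.0921
-68.2 0.0961
-157.9 0.0916
-155.5 0.096
centre [ 0.5147 -0.2402  0.068 ]
-42.5 0.1017
-39.0 0.0837
-119.7 0.0947
-130.7 0.0873
knob [[ 0.46930399 -0.04685472  0.114     ]] px z84
[307 221 316 148] 22.6
[221 212 225 137] 22.1
[251 137 306 141] -67.4
[231 223 297 228] -67.9
```

```bash
python3 -m creep '[-1,0.1,-1.35,-5,0,0,-4.5, -1,0.1,-1.35,-10,0,0,-4.5, -1,0.1,-1.35,-14,0,0,-4.5, -1,0.1,-1.35,-15.6,0,0,-4.5, 0.2,0.1,-1.35,-15.6,0,0,-4.5, 1,0.1,-1.35,-15.6,0,0,-4.5, 1,0.1,-1.35,-15.6,0,0,-4.5, 1,0.1,-1.35,-15.6,0,0,-4.5, 1,0.1,-1.35,-15.6,0,0,-4.5]' 40
python3 -m creep '[1,0,0,1,0,0,0, 1,0,0,4,0,0,0, 1,0,0,8,0,0,0, 1,0,0,12,0,0,0,1,0,0,12,0,0,0]' 40;python3 - <<'E'
from h import *
s=robot.read_state();np.save("s4.npy",s,allow_pickle=True);cv2.imwrite("pics/w4.png",robot.camera("wrist"));print(s["eef_pos"],s["eef_rot"])
t=robot.camera("top");cv2.imwrite("pics/t4.png",t)
a=cv2.imread("pics/w4.png")
cv2.imwrite("pics/c4.png",np.hstack([cv2.resize(a,(480,360)),cv2.resize(t[180:260,230:300],(315,360),interpolation=cv2.INTER_CUBIC)]))
E
```

```text
clock: 8.1
eef_pos: [0.4664, -0.0502, 0.0928]
eef_rot: [3.14, -0.002, 0.391]
contact_force: [0.0, 0.6, 6.5]
gripper_width: 0.0232
grip_force: 39.6
clock: 8.72
eef_pos: [0.4673, -0.0506, 0.2152]
eef_rot: [3.136, -0.006, 0.391]
contact_force: [0.4, 0.0, -0.8]
gripper_width: 0.0233
grip_force: 39.5
[ 0.46731401 -0.05062779  0.21524318] [ 3.13629847 -0.00556927  0.39146581]
```

View pics/c4.png

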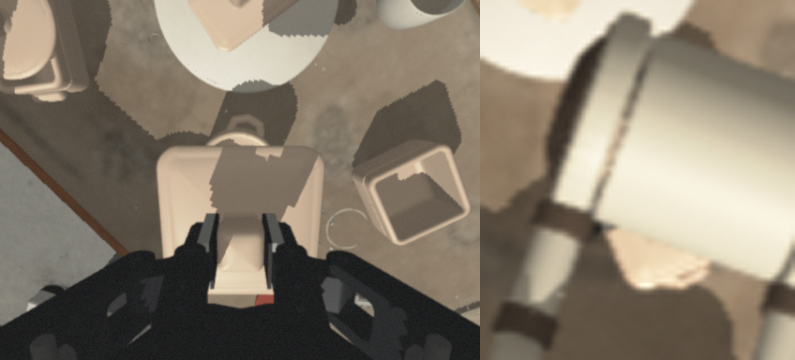

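The square lid hangs level with its front plate edge at row ≈156. The square pot's rim is at full-res about (391,194), (482,156), (500,226) and (429,260).

```bash
python3 - <<'E'
from h import *
def lines(n,s,box,z,ml):
    x0,y0,x1,y1=box;k=cam("wrist" if n[0]=="w" else "top",s);im=cv2.imread(f"pics/{n}.png")[y0:y1,x0:x1]
    im=cv2.resize(im,None,fx=3,fy=3,interpolation=cv2.INTER_CUBIC)
    l=cv2.createLineSegmentDetector(cv2.LSD_REFINE_STD).detect(cv2.cvtColor(im,cv2.COLOR_BGR2GRAY))[0][:,0]
    for q in l:
        q=q.reshape(2,2)/3+[x0,y0]
        if np.hypot(*(q[1]-q[0]))<ml: continue
        c=onz(k,q,z);d=c[1]-c[0];print(n,q.round(1).tolist(),round(np.degrees(np.arctan2(d[1],d[0]))%90,1),c[:,:2].round(4).tolist())
s3=np.load("s3.npy",allow_pickle=True).item();s4=np.load("s4.npy",allow_pickle=True).item()
lines("w3",s3,(370,155,500,265),.068,35)
lines("t4",None,(310,170,370,235),.068,15)
print();k=cam("wrist",s4)
c=onz(k,[(200,156),(256,156),(310,156),(167,220),(345,220)],s4["eef_pos"][2]-.0085)-s4["eef_pos"];print((Ro.from_euler("xyz",s4["eef_rot"]).as_matrix().T@c.T).T.round(4))
E
```

```text
w3 [[414.8, 256.7], [396.1, 202.1]] 51.0 [[0.4585, -0.2492], [0.5052, -0.1916]]
w3 [[486.1, 232.9], [477.4, 198.6]] 50.3 [[0.5209, -0.3055], [0.5497, -0.2708]]
w3 [[479.5, 234.0], [417.8, 257.6]] 50.8 [[0.5163, -0.2996], [0.4591, -0.253]]
w3 [[461.2, 168.5], [395.8, 195.2]] 50.8 [[0.5694, -0.2336], [0.5119, -0.1867]]
w3 [[391.4, 203.6], [404.5, 240.7]] 51.3 [[0.5014, -0.1878], [0.4702, -0.2267]]
w3 [[465.7, 175.2], [480.2, 226.7]] 51.4 [[0.5655, -0.2426], [0.524, -0.2946]]
t4 [[359.5, 198.5], [338.4, 182.0]] 50.3 [[0.5239, -0.305], [0.5723, -0.2467]]
t4 [[342.5, 222.3], [319.8, 205.2]] 51.5 [[0.4571, -0.2537], [0.5069, -0.191]]
t4 [[311.0, 234.6], [319.1, 210.1]] 70.0 [[0.4242, -0.1634], [0.4931, -0.1885]]
t4 [[334.7, 181.6], [317.8, 203.1]] 50.3 [[0.5736, -0.236], [0.513, -0.1856]]
t4 [[357.6, 200.7], [342.3, 221.0]] 51.0 [[0.5177, -0.2994], [0.4607, -0.2533]]
t4 [[318.9, 208.3], [339.0, 223.3]] 51.8 [[0.4981, -0.1882], [0.4544, -0.2438]]
t4 [[343.6, 223.0], [359.9, 201.6]] 50.8 [[0.4551, -0.2569], [0.5149, -0.3056]]
t4 [[353.1, 176.5], [353.1, 191.9]] 87.7 [[0.5874, -0.2892], [0.5431, -0.2874]]
t4 [[314.4, 200.6], [314.3, 181.0]] 88.2 [[0.5203, -0.176], [0.5764, -0.1778]]

[[ 0.0441 -0.0287  0.0086]
 [ 0.044  -0.0003  0.0087]
 [ 0.044   0.0271  0.0089]
 [ 0.0097 -0.0481  0.0083]
 [ 0.0095  0.0475  0.0088]]
```

Square pot: centre (0.512, -0.2445), yaw 51°. The lid centre sits 3.5 mm behind the TCP along tool x, so the move is dx +4.7, dy -19.1, turn +28.6°.

```bash
python3 -m creep '[1,1,-4,0,0,0,6, 1,2,-8,0,0,0,12, 1,3,-12,0,0,0,18, 1,4,-16,0,0,0,24, 1,4.7,-19.1,0,0,0,28.6, 1,4.7,-19.1,0,0,0,28.6, 1,4.7,-19.1,-5,0,0,28.6, 1,4.7,-19.1,-9,0,0,28.6, 1,4.7,-19.1,-11,0,0,28.6, 1,4.7,-19.1,-11,0,0,28.6]' 40;python3 -m creep '[1,0,0,0,0,0,0]'; python3 - <<'E'
from h import *
s=robot.read_state();np.save("s5.npy",s,allow_pickle=True);print(s["eef_pos"],s["eef_rot"])
a=robot.camera("wrist");t=robot.camera("scene");cv2.imwrite("pics/w5.png",a);cv2.imwrite("pics/sc5.png",t)
cv2.imwrite("pics/c5.png",np.hstack([cv2.resize(a,(480,360)),cv2.resize(t[130:220,290:370],(320,360),interpolation=cv2.INTER_CUBIC)]))
E
```

```text
clock: 10.07
eef_pos: [0.5099, -0.2383, 0.0981]
eef_rot: [-3.134, 0.0, 0.891]
contact_force: [-0.1, -0.2, -1.4]
gripper_width: 0.0232
grip_force: 39.7
clock: 10.2
eef_pos: [0.5125, -0.2406, 0.1019]
eef_rot: [3.141, -0.0, 0.891]
contact_force: [0.4, 0.5, -1.8]
gripper_width: 0.0231
grip_force: 39.7
[ 0.51248433 -0.24057025  0.10190468] [ 3.14105428e+00 -1.28120843e-04  8.90713509e-01]
```

View pics/c5.png

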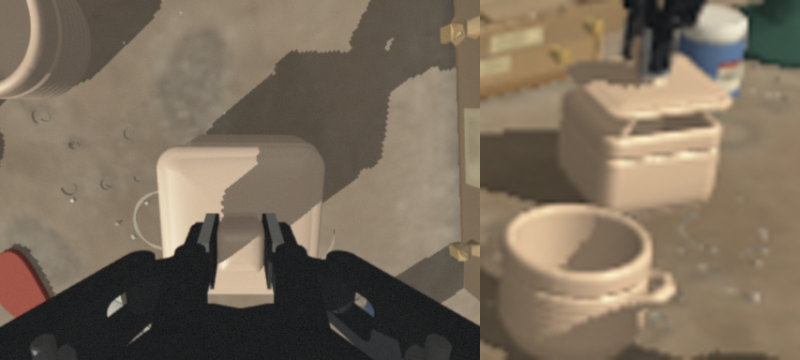

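The lid sits square just above the square pot. I'll correct by 1.5 mm and lower gently.

```bash
python3 -m creep '[1,0.1,-0.1,0,0,0,0, 1,0.1,-0.1,-0.4,0,0,0, 1,0.1,-0.1,-0.8,0,0,0, 1,0.1,-0.1,-1.1,0,0,0, 1,0.1,-0.1,-1.1,0,0,0]' 40; python3 -m creep '[1,0,0,-0.2,0,0,0, 1,0,0,-0.4,0,0,0, 1,0,0,-0.4,0,0,0]'
```

```text
clock: 10.92
eef_pos: [0.5129, -0.2416, 0.0898]
eef_rot: [-3.141, -0.0, 0.89]
contact_force: [-0.7, -1.4, -0.9]
gripper_width: 0.0233
grip_force: 39.7
clock: 11.3
eef_pos: [0.5131, -0.2418, 0.0861]
eef_rot: [-3.141, 0.0, 0.891]
contact_force: [-0.4, -0.6, -0.2]
gripper_width: 0.0232
grip_force: 39.7
```

In with no force, so I'll go the last 2 mm.

```bash
python3 -m creep '[1,0,0,-0.1,0,0,0, 1,0,0,-0.15,0,0,0, 1,0,0,-0.15,0,0,0]'; python3 -m creep '[1,0,0,-0.1,0,0,0, 1,0,0,-0.1,0,0,0]'
```

```text
clock: 11.68
eef_pos: [0.5132, -0.2418, 0.0848]
eef_rot: [-3.142, 0.0, 0.891]
contact_force: [0.7, -0.9, -1.2]
gripper_width: 0.0227
grip_force: 39.7
clock: 11.92
eef_pos: [0.5134, -0.242, 0.084]
eef_rot: [3.141, 0.0, 0.891]
contact_force: [-0.7, -0.4, 0.2]
gripper_width: 0.0231
grip_force: 39.9
```

```bash
python3 -m creep '[1,0,0,-0.1,0,0,0, 0.3,0,0,-0.1,0,0,0, -1,0,0,-0.1,0,0,0, -1,0,0,0.2,0,0,0, -1,0,0,4,0,0,0, -1,0,0,10,0,0,0, -1,0,2,15,0,0,0, -1,0,8,17,0,0,0, -1,0,14,17,0,0,0, -1,0,20,17,0,0,0]' 40; python3 -m creep '[-1,0,6,0,0,0,0, -1,0,12,0,0,0,0, -1,0,18,0,0,0,0, -1,0,23.5,0,0,0,0, -1,0,23.5,0,0,0,0,-1,0,23.5,0,0,0,0]';python3 - <<'E'
from h import *
s=robot.read_state();np.save("s6.npy",s,allow_pickle=True);print(s["eef_pos"],s["eef_rot"])
a=robot.camera("wrist");t=robot.camera("scene");cv2.imwrite("pics/w6.png",a);cv2.imwrite("pics/sc6.png",t);cv2.imwrite("pics/t6.png",robot.camera("top"))
cv2.imwrite("pics/c6.png",np.hstack([cv2.resize(a,(512,384)),cv2.resize(t[130:220,290:350],(256,384),interpolation=cv2.INTER_CUBIC)]))
E
```

```text
clock: 13.18
eef_pos: [0.5132, -0.0402, 0.2546]
eef_rot: [3.14, -0.001, 0.89]
contact_force: [0.2, 0.9, -1.4]
gripper_width: 0.0853
grip_force: 0.0
clock: 13.92
eef_pos: [0.5132, 0.1929, 0.2538]
eef_rot: [3.141, 0.0, 0.891]
contact_force: [-1.0, -0.1, 0.5]
gripper_width: 0.0854
grip_force: 0.0
[0.51318971 0.19291856 0.25375969] [3.14130395e+00 4.58647165e-04 8.91008599e-01]
```

View pics/c6.png

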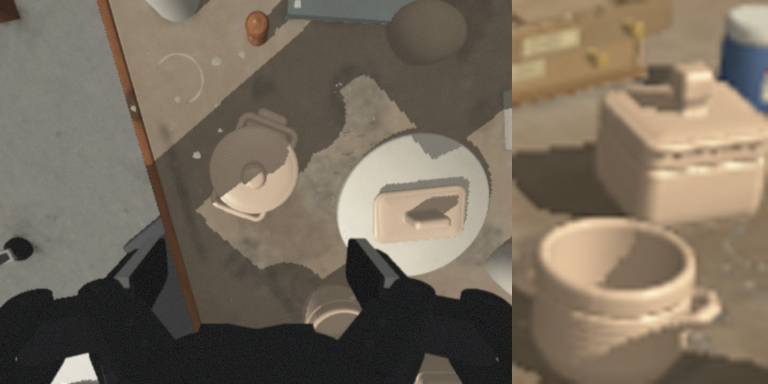

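The square lid is home and flat. The round lid's plate spans columns 210–298 and rows 131–217, with the knob at (254,175). The oblong pot's lugs are towards (270,115) and (237,212).

```bash
python3 - <<'E'
from h import *
s=np.load("s6.npy",allow_pickle=True).item();k=cam("wrist",s)
p=onz(k,[(210,174),(298,172),(253,131.5),(256,217)],.084);print(p.round(4),p[:2].mean(0),p[2:].mean(0));print(onz(k,[(254,173)],.084),"knob",onz(k,[(254,174)],.114))
t=cv2.imread("pics/t6.png");cv2.imwrite("pics/c7.png",cv2.resize(t[180:260,215:315],(750,600),interpolation=cv2.INTER_CUBIC))
E
```

```text
[[0.4757 0.2257 0.084 ]
 [0.5498 0.1685 0.084 ]
 [0.5393 0.2313 0.084 ]
 [0.4832 0.1572 0.084 ]] [0.51271717 0.19712795 0.084     ] [0.51124367 0.19429707 0.084     ]
[[0.51275569 0.19709822 0.084     ]] knob [[0.51614107 0.20086759 0.114     ]]
```

View pics/c7.png

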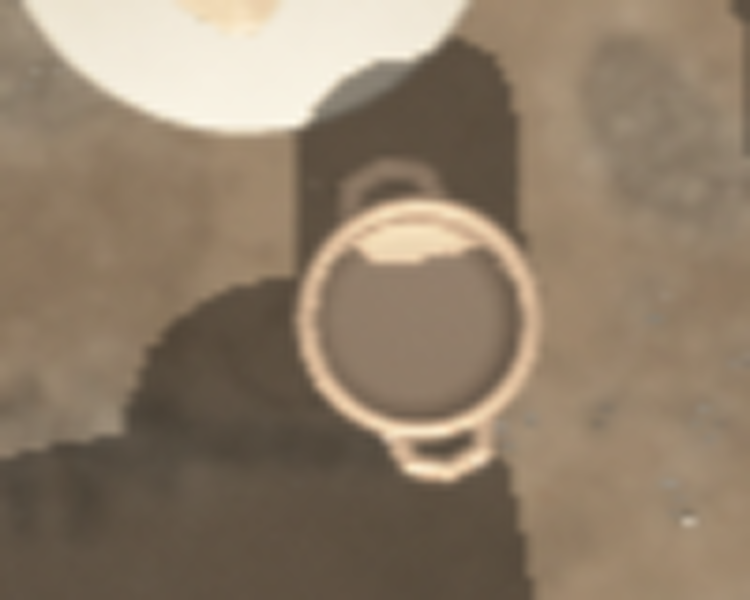

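Round pot rim circle in the top view: columns 298–541 and rows 198–438 of the crop, so centre px ≈ (270.5, 222.0).

```bash
python3 -m creep '[-1,-0.1,0.35,-5,0,0,0, -1,-0.1,0.35,-10,0,0,0, -1,-0.1,0.35,-14,0,0,0, -1,-0.1,0.35,-16,0,0,0, 0.2,-0.1,0.35,-16,0,0,0, 1,-0.1,0.35,-16,0,0,0, 1,-0.1,0.35,-16,0,0,0, 1,-0.1,0.35,-16,0,0,0, 1,-0.1,0.35,-16,0,0,0]' 40
python3 -m creep '[1,0,0,1,0,0,0, 1,0,0,4,0,0,0, 1,0,0,8,0,0,0, 1,0,0,12,0,0,0,1,0,0,12,0,0,0,1,0,0,12,0,0,0]' 40;python3 - <<'E'
from h import *
s=robot.read_state();np.save("s7.npy",s,allow_pickle=True);cv2.imwrite("pics/w7.png",robot.camera("wrist"));print(s["eef_pos"],s["eef_rot"])
a=cv2.imread("pics/w7.png");t=robot.camera("scene");cv2.imwrite("pics/sc7.png",t)
cv2.imwrite("pics/c8.png",np.hstack([a,cv2.resize(t[140:280,190:290],(274,384),interpolation=cv2.INTER_CUBIC)]))
print(onz(cam("top"),[(270.5,222)],.068))
E
```

```text
clock: 15.2
eef_pos: [0.5134, 0.1967, 0.0955]
eef_rot: [3.14, -0.002, 0.891]
contact_force: [-0.7, -1.2, 5.9]
gripper_width: 0.0237
grip_force: 39.3
clock: 15.95
eef_pos: [0.5116, 0.1966, 0.2131]
eef_rot: [-3.141, 0.001, 0.891]
contact_force: [0.1, 0.1, -2.4]
gripper_width: 0.0236
grip_force: 39.6
[0.51160381 0.19662659 0.21306628] [-3.14063752e+00  9.66585374e-04  8.90695928e-01]
[[ 0.46212314 -0.04963792  0.068     ]]
```

View pics/c8.png

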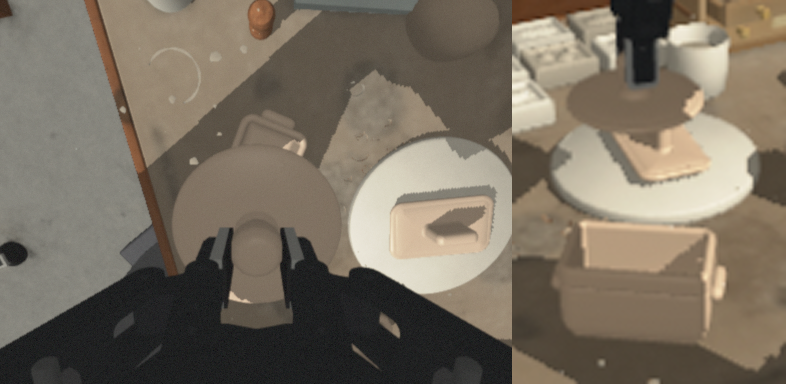

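The round lid hangs level with its disc front edge at (256,145) and its sides at columns 171 and 341. The oblong pot is open.

```bash
python3 - <<'E'
from h import *
s=np.load("s7.npy",allow_pickle=True).item();k=cam("wrist",s)
c=onz(k,[(256,145),(171,220),(341,220)],s["eef_pos"][2]-.0105)-s["eef_pos"];print((Ro.from_euler("xyz",s["eef_rot"]).as_matrix().T@c.T).T.round(4))
E
```

```text
[[ 0.0495 -0.0005  0.0105]
 [ 0.009  -0.0468  0.0105]
 [ 0.009   0.0456  0.0104]]
```

```bash
python3 -m creep '[1,-1,-5,0,0,0,0, 1,-2,-10,0,0,0,0, 1,-3,-15,0,0,0,0, 1,-4,-20,0,0,0,0, 1,-5.1,-24.8,0,0,0,0, 1,-5.1,-24.8,0,0,0,0, 1,-5.1,-24.8,-5,0,0,0, 1,-5.1,-24.8,-9,0,0,0, 1,-5.1,-24.8,-10.5,0,0,0, 1,-5.1,-24.8,-10.5,0,0,0]' 40;python3 -m creep '[1,0,0,0,0,0,0]'; python3 - <<'E'
from h import *
s=robot.read_state();np.save("s8.npy",s,allow_pickle=True);print(s["eef_pos"],s["eef_rot"])
a=robot.camera("wrist");t=robot.camera("scene");cv2.imwrite("pics/w8.png",a)
cv2.imwrite("pics/c9.png",np.hstack([cv2.resize(a,(480,360)),cv2.resize(t[150:230,280:350],(315,360),interpolation=cv2.INTER_CUBIC)]))
E
```

```text
clock: 17.3
eef_pos: [0.4607, -0.0505, 0.108]
eef_rot: [-3.139, 0.001, 0.891]
contact_force: [0.5, -0.0, -0.3]
gripper_width: 0.0238
grip_force: 39.7
clock: 17.42
eef_pos: [0.4626, -0.0515, 0.1105]
eef_rot: [3.139, -0.001, 0.891]
contact_force: [0.1, 0.6, -0.2]
gripper_width: 0.0239
grip_force: 39.7
[ 0.46260948 -0.05153535  0.11045205] [ 3.13877398e+00 -9.73185402e-04  8.91113681e-01]
```

View pics/c9.png

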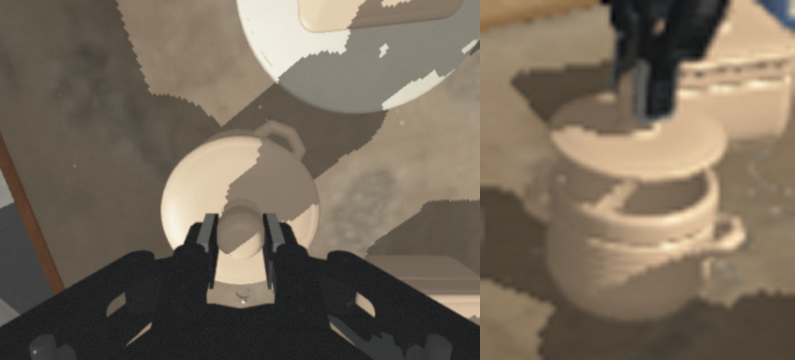

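The lid is centred above the round pot, so I'll lower it gently.

```bash
python3 -m creep '[1,-0.1,0,-0.5,0,0,0, 1,-0.1,0,-0.9,0,0,0, 1,-0.1,0,-1.2,0,0,0, 1,-0.1,0,-1.5,0,0,0, 1,-0.1,0,-1.8,0,0,0, 1,-0.1,0,-1.8,0,0,0]' 40; python3 -m creep '[1,0,0,-0.15,0,0,0, 1,0,0,-0.3,0,0,0, 1,0,0,-0.3,0,0,0]'
```

```text
clock: 18.27
eef_pos: [0.46, -0.0513, 0.0905]
eef_rot: [-3.141, 0.0, 0.891]
contact_force: [0.1, -0.2, -1.1]
gripper_width: 0.0238
grip_force: 39.7
clock: 18.65
eef_pos: [0.4601, -0.0513, 0.0877]
eef_rot: [-3.141, 0.0, 0.891]
contact_force: [-0.4, -0.7, -1.9]
gripper_width: 0.024
grip_force: 39.7
```

```bash
python3 -m creep '[1,0,0,-0.1,0,0,0, 1,0,0,-0.1,0,0,0]';python3 -m creep '[1,0,0,-0.1,0,0,0, 1,0,0,-0.1,0,0,0]'
```

```text
clock: 18.9
eef_pos: [0.4602, -0.0513, 0.0867]
eef_rot: [-3.141, 0.0, 0.891]
contact_force: [0.4, -0.5, -1.3]
gripper_width: 0.0234
grip_force: 39.7
clock: 19.15
eef_pos: [0.4603, -0.0514, 0.0865]
eef_rot: [-3.141, 0.0, 0.891]
contact_force: [-3.3, 0.9, 5.0]
gripper_width: 0.0238
grip_force: 40.2
```

```bash
python3 -m creep '[0.3,0,0,0,0,0,0, -1,0,0,0,0,0,0, -1,0,0,0.3,0,0,0, -1,0,0,4,0,0,0, -1,0,0,10,0,0,-10, -1,0,0,14,0,0,-20, -1,4,1,14,0,0,-30, -1,9,3,14,0,0,-40, -1,14,4.5,14,0,0,-50, -1,17.9,6,14,0,0,-60]' 40; python3 -m creep '[-1,0,0,0,0,0,-10, -1,0,0,0,0,0,-20, -1,0,0,0,0,0,-24, -1,0,0,0,0,0,-24]';python3 - <<'E'
from h import *
s=robot.read_state();np.save("s9.npy",s,allow_pickle=True);print(s["eef_pos"],s["eef_rot"])
a=robot.camera("wrist");t=robot.camera("top");cv2.imwrite("pics/w9.png",a);cv2.imwrite("pics/t9.png",t);sc=robot.camera("scene")
cv2.imwrite("pics/c10.png",np.hstack([cv2.resize(a,(400,300)),cv2.resize(t[180:240,150:215],(200,300),interpolation=cv2.INTER_CUBIC),cv2.resize(sc[150:230,285:340],(200,300),interpolation=cv2.INTER_CUBIC)]))
x0,y0,x1,y1=150,170,215,245
def L(n,im,k,box,z,ml,s=None):
    x0,y0,x1,y1=box;im=cv2.resize(im[y0:y1,x0:x1],None,fx=3,fy=3,interpolation=cv2.INTER_CUBIC)
    for q in cv2.createLineSegmentDetector(cv2.LSD_REFINE_STD).detect(cv2.cvtColor(im,cv2.COLOR_BGR2GRAY))[0][:,0]:
        q=q.reshape(2,2)/3+[x0,y0]
        if np.hypot(*(q[1]-q[0]))<ml: continue
        c=onz(k,q,z);d=c[1]-c[0];print(n,q.round(1).tolist(),round(np.degrees(np.arctan2(d[1],d[0]))%90,1),c[:,:2].round(4).tolist())
L("pot",t,cam("top"),(150,170,215,245),.068,9)
L("lid",a,cam("wrist",s),(170,90,340,270),.031,35)
E
```

```text
clock: 20.4
eef_pos: [0.6409, 0.0093, 0.2257]
eef_rot: [3.142, -0.0, -0.162]
contact_force: [-0.8, 0.5, 0.8]
gripper_width: 0.0854
grip_force: 0.0
clock: 20.9
eef_pos: [0.6392, 0.0087, 0.2257]
eef_rot: [3.142, 0.0, -0.575]
contact_force: [-0.0, 0.3, -0.2]
gripper_width: 0.0855
grip_force: 0.0
[0.63921394 0.00867394 0.22574348] [ 3.14151283e+00  1.65696678e-04 -5.74602298e-01]
pot [[191.7, 228.7], [200.0, 224.1]] 28.0 [[0.4477, 0.1736], [0.4602, 0.15]]
pot [[202.5, 183.5], [200.4, 208.9]] 84.9 [[0.5758, 0.1419], [0.5031, 0.1484]]
pot [[199.7, 217.1], [187.0, 224.7]] 29.8 [[0.48, 0.1507], [0.4594, 0.1867]]
pot [[209.8, 200.6], [210.1, 191.0]] 87.6 [[0.5263, 0.1215], [0.5536, 0.1204]]
pot [[202.0, 215.4], [189.3, 193.7]] 29.8 [[0.4848, 0.144], [0.5472, 0.1798]]
pot [[193.6, 205.8], [199.5, 216.2]] 28.9 [[0.5124, 0.1677], [0.4826, 0.1512]]
pot [[210.2, 191.5], [210.7, 182.3]] 85.8 [[0.5522, 0.1202], [0.5787, 0.1183]]
pot [[160.3, 218.6], [161.6, 204.3]] 84.7 [[0.478, 0.2624], [0.5184, 0.2586]]
pot [[162.3, 185.6], [162.3, 170.2]] 0.0 [[0.5718, 0.2565], [0.6162, 0.2565]]
pot [[161.4, 197.7], [161.2, 186.0]] 0.8 [[0.5373, 0.2592], [0.5707, 0.2596]]
pot [[205.9, 173.1], [203.5, 183.4]] 76.2 [[0.6054, 0.1318], [0.5758, 0.1391]]
pot [[163.8, 197.2], [181.5, 227.7]] 29.7 [[0.5388, 0.2523], [0.4512, 0.2024]]
pot [[166.5, 195.3], [180.1, 187.2]] 30.1 [[0.5439, 0.2445], [0.5664, 0.2057]]
pot [[182.6, 225.3], [166.3, 197.1]] 29.7 [[0.458, 0.1991], [0.5386, 0.2451]]
lid [[225.2, 133.1], [226.8, 192.7]] 57.0 [[0.6937, 0.0141], [0.6363, 0.0514]]
```

View pics/c10.png

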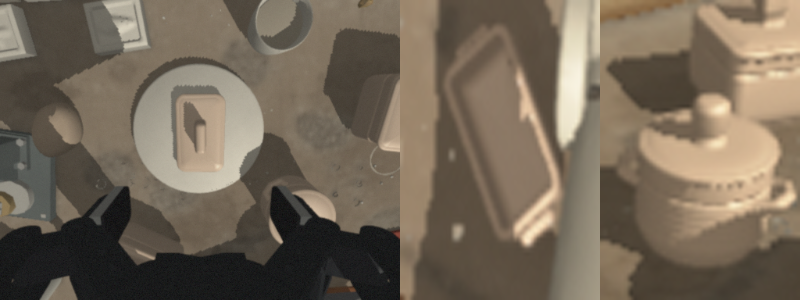

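The round lid is home. Oblong pot: centre ≈ (0.511, 0.198), yaw ≈ 29.7°. The oblong lid is on the bat at yaw -33°, straight below the tool.

```bash
python3 -m creep '[-1,0,0,-6,0,0,0, -1,0,0,-12,0,0,0, -1,0,0,-16,0,0,0, -1,0,0,-18,0,0,0, -1,0,0,-18.6,0,0,0, 0.2,0,0,-18.6,0,0,0, 1,0,0,-18.6,0,0,0, 1,0,0,-18.6,0,0,0, 1,0,0,-18.6,0,0,0, 1,0,0,-18.6,0,0,0]' 40
python3 -m creep '[1,0,0,1,0,0,0, 1,0,0,5,0,0,0, 1,0,0,11,0,0,0, 1,0,0,17,0,0,0,1,0,0,18,0,0,0,1,0,0,18,0,0,0,1,0,0,18,0,0,0]' 40;python3 - <<'E'
from h import *
def show(s,n,dz):
    a=cv2.imread(n);k=cam("wrist",s);R=Ro.from_euler("xyz",s["eef_rot"]).as_matrix()
    im=cv2.cvtColor(a[90:280,150:360],cv2.COLOR_BGR2GRAY)
    for q in cv2.createLineSegmentDetector(cv2.LSD_REFINE_STD).detect(im)[0][:,0]:
        q=q.reshape(2,2)+[150,90]
        if np.hypot(*(q[1]-q[0]))<45: continue
        print(n,q.round(0).tolist(),((onz(k,q,s["eef_pos"][2]-dz)-s["eef_pos"])@R)[:,:2].round(4).tolist())
s=robot.read_state();cv2.imwrite("pics/w10.png",robot.camera("wrist"));np.save("s10.npy",s,allow_pickle=True);print(s["eef_pos"],s["eef_rot"])
show(s,"pics/w10.png",.0076)
show(np.load("s2.npy",allow_pickle=True).item(),"pics/w2.png",.0076)
E
```

```text
clock: 22.3
eef_pos: [0.6399, 0.0086, 0.0407]
eef_rot: [-3.141, -0.001, -0.575]
contact_force: [-0.3, 0.3, 2.6]
gripper_width: 0.014
grip_force: 39.6
clock: 23.18
eef_pos: [0.6378, 0.0089, 0.217]
eef_rot: [3.14, 0.004, -0.576]
contact_force: [0.7, 0.0, -1.8]
gripper_width: 0.014
grip_force: 39.2
[0.63777425 0.00886263 0.2170031 ] [ 3.13968279  0.00442626 -0.57555808]
pics/w10.png [[318.0, 269.0], [322.0, 192.0]] [[-0.0195, 0.0346], [0.0255, 0.0345]]
pics/w10.png [[192.0, 221.0], [187.0, 147.0]] [[0.0097, -0.0343], [0.0489, -0.0342]]
pics/w10.png [[202.0, 129.0], [308.0, 128.0]] [[0.0576, -0.0264], [0.0578, 0.0257]]
pics/w10.png [[150.0, 246.0], [194.0, 266.0]] [[-0.005, -0.0577], [-0.0174, -0.0345]]
pics/w10.png [[311.0, 133.0], [257.0, 132.0]] [[0.0557, 0.0271], [0.0562, 0.0006]]
pics/w2.png [[319.0, 269.0], [323.0, 187.0]] [[-0.0194, 0.035], [0.0282, 0.0349]]
pics/w2.png [[191.0, 223.0], [186.0, 147.0]] [[0.0082, -0.0349], [0.0489, -0.0347]]
pics/w2.png [[204.0, 129.0], [309.0, 128.0]] [[0.0576, -0.0253], [0.0578, 0.0264]]
pics/w2.png [[271.0, 278.0], [272.0, 227.0]] [[-0.0249, 0.0086], [0.0061, 0.0086]]
pics/w2.png [[193.0, 268.0], [191.0, 223.0]] [[-0.0186, -0.0353], [0.0083, -0.0349]]
pics/w2.png [[313.0, 133.0], [264.0, 132.0]] [[0.0555, 0.0284], [0.0562, 0.0042]]
```

View pics/w10.png

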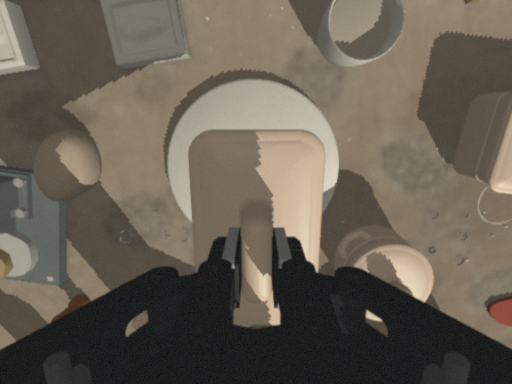

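The oblong lid is level and centred in the hand, with its edges symmetric at ±34.5 mm. I'll carry it to the oblong pot with dx -12.7, dy +18.95, turn +62.7°.

```bash
python3 -m creep '[1,-2,3,0,0,0,9, 1,-4,6,0,0,0,18, 1,-6,9,0,0,0,27, 1,-8,12,0,0,0,36, 1,-10,15,0,0,0,45, 1,-12,18,0,0,0,54, 1,-12.7,18.95,0,0,0,62.7, 1,-12.7,18.95,-5,0,0,62.7, 1,-12.7,18.95,-9,0,0,62.7, 1,-12.7,18.95,-11,0,0,62.7]' 40;python3 -m creep '[1,0,0,0,0,0,0, 1,0,0,0,0,0,0]'; python3 - <<'E'
from h import *
s=robot.read_state();np.save("s11.npy",s,allow_pickle=True);print(s["eef_pos"],s["eef_rot"])
a=robot.camera("wrist");t=robot.camera("scene");cv2.imwrite("pics/w11.png",a)
cv2.imwrite("pics/c11.png",np.hstack([cv2.resize(a,(480,360)),cv2.resize(t[180:280,190:280],(315,360),interpolation=cv2.INTER_CUBIC)]))
E
```

```text
clock: 24.48
eef_pos: [0.5091, 0.1977, 0.1052]
eef_rot: [-3.139, 0.007, 0.519]
contact_force: [0.0, 0.2, -0.7]
gripper_width: 0.0143
grip_force: 39.2
clock: 24.72
eef_pos: [0.5125, 0.1982, 0.1102]
eef_rot: [3.141, -0.0, 0.519]
contact_force: [0.5, 0.0, -0.9]
gripper_width: 0.0141
grip_force: 39.2
[0.51251896 0.19817308 0.11022483] [ 3.14146417e+00 -3.69636507e-04  5.18790210e-01]
```

View pics/c11.png

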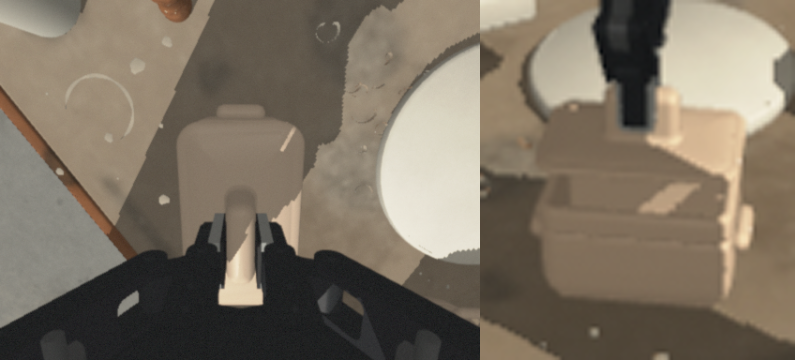

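The oblong lid is aligned over the oblong pot, within 1 mm. Lowering gently.

```bash
python3 -m creep '[1,-0.1,0,-0.5,0,0,0, 1,-0.1,0,-1,0,0,0, 1,-0.1,0,-1.4,0,0,0, 1,-0.1,0,-1.8,0,0,0, 1,-0.1,0,-2.1,0,0,0, 1,-0.1,0,-2.1,0,0,0]' 40; python3 -m creep '[1,0,0,-0.15,0,0,0, 1,0,0,-0.25,0,0,0, 1,0,0,-0.25,0,0,0]';python3 -m creep '[1,0,0,-0.1,0,0,0, 1,0,0,-0.1,0,0,0]'
```

```text
clock: 25.58
eef_pos: [0.511, 0.1981, 0.0884]
eef_rot: [-3.141, 0.001, 0.519]
contact_force: [0.6, 0.6, -1.1]
gripper_width: 0.0143
grip_force: 39.2
clock: 25.95
eef_pos: [0.5112, 0.1982, 0.0863]
eef_rot: [3.142, 0.0, 0.519]
contact_force: [0.3, 1.0, -0.5]
gripper_width: 0.0142
grip_force: 39.2
clock: 26.2
eef_pos: [0.5112, 0.1981, 0.0852]
eef_rot: [-3.142, 0.0, 0.519]
contact_force: [0.3, 0.4, -0.6]
gripper_width: 0.014
grip_force: 39.2
```

```bash
python3 -m creep '[1,0,0,-0.1,0,0,0, 1,0,0,-0.1,0,0,0]';python3 -m creep '[1,0,0,-0.1,0,0,0, 1,0,0,-0.1,0,0,0]'
```

```text
clock: 26.45
eef_pos: [0.5114, 0.1982, 0.0848]
eef_rot: [3.141, -0.0, 0.519]
contact_force: [-2.9, 1.1, 3.4]
gripper_width: 0.0144
grip_force: 39.8
clock: 26.7
eef_pos: [0.5114, 0.1982, 0.0848]
eef_rot: [3.141, 0.0, 0.519]
contact_force: [-5.3, -1.1, 11.8]
gripper_width: 0.0141
grip_force: 40.9
```

Home on the rim. I'll release, rise and check all three.

```bash
python3 -m creep '[1,0,0,0.1,0,0,0, 0.3,0,0,0.1,0,0,0, -1,0,0,0.1,0,0,0, -1,0,0,0.4,0,0,0, -1,0,0,5,0,0,0, -1,0,0,11,0,0,0, -1,0,0,16,0,0,0, -1,-5,0,18,0,0,0, -1,-10,0,18,0,0,0, -1,-10,0,18,0,0,0]' 40;python3 - <<'E'
from h import *
s=robot.read_state();print(s["eef_pos"])
t=robot.camera("top");sc=robot.camera("scene");cv2.imwrite("pics/t12.png",t);cv2.imwrite("pics/sc12.png",sc)
cv2.imwrite("pics/c12.png",np.vstack([cv2.resize(sc[130:280,190:370],(600,500),interpolation=cv2.INTER_CUBIC)]))
E
```

```text
clock: 27.95
eef_pos: [0.4086, 0.1984, 0.2631]
eef_rot: [-3.141, 0.0, 0.52]
contact_force: [0.6, 0.2, 0.1]
gripper_width: 0.0852
grip_force: 0.0
[0.40863737 0.19837471 0.26305325]
```

View pics/c12.png

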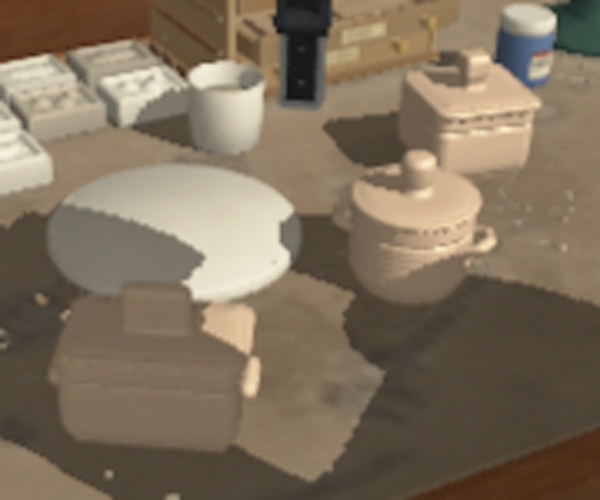

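All three lids are flat and home: oblong at (155,370), round at (415,230), square at (470,110). The bat is empty and the cup is where it was.

```bash
python3 -c "
from workcell import robot
print(robot.sign_off())"
```

```text
the job is handed in; nothing more can be done
None
```

Each of the three lids is back on the pot it fits, and the last picture shows them flat on their rims; I handed the job in at about 28 s (limit 102 s), and the hand-in returned no verdict.

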